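# Clear the trimming box lid and hold it open

### The arm

A 6-joint arm with a two-finger parallel gripper is mounted at the origin on a cart in front of the work surface, level with it; the furniture and walls round the work are solid. World frame = base frame: x ahead of the robot, y to its left, z up, the work surface at z = 0. Lengths are in m, angles in rad, forces in N, time in s.
With the tool pointing down it reaches from about 0.3 to 0.875 m from the base axis. Payload 6.4 kg.
Tool frame: the origin (TCP) lies between the finger pads; the fingertips stand tip_extent ahead of it and the grasp point (between the pads) lies 5 mm behind it (tip_extent is the distance from the TCP to the fingertips, in m); z points along the fingers, y is the direction in which the jaws open and shut (so a half turn about z gives the same grasp; the last joint's range is limited). The gripper opens to 85 mm and grips with 20 to 120 N. Pads are 22 mm wide; open, the fingers measure 114 mm over their backs; the gripper's body (76 mm by 85 mm) begins 54 mm behind the grasp point. The pads swing forward as they close: fully open they stand 13 mm farther back than shut.
Start: joints at [-1.401, 0.181, 1.607, -0, 1.354, -0.206], TCP at [0.211, -0.535, 0.245] pointing down, gripper open.
Joint ranges: [-2.99, 2.99], [-0.89, 2.07], [0.3, 2.58], [-1.14, 4.28], [0, 2.63], [-3.12, 3.12]. Speed limits (rad/s): [2.57, 2.57, 3.01, 3.14, 3.14, 3.14].

### API

Orientations are given as a unit quaternion [w, x, y, z].
In Python, from bench import * gives the robot as it stands.
- The arm moves only by the shell command python3 -m jog 'ROWS'. ROWS is JSON, a list of rows, each a list of 3 entries, a list of its own where there are three numbers: the shift along the tool's x, y, z in mm, then the turn, a rotation vector about the tool's x, y, z in rad, then the opening, from 0 (shut) to 1 (fully open). A call has 1 to 20 rows; each row is the pose to reach, as a shift and turn from the pose measured when the call began, along the tool's axes at that moment; what a row does not reach only later rows make up. A row lasts 1/12 s, in which the tool goes at most 41.7 mm and 7.16 degrees, less where a joint would pass 70% of its speed; a pose out of reach is approached as far as the arm can. A call with a gripper value outside its range is refused whole. The fingers move at their own pace and stop on an object; the grip force is fixed at half the most. Time passes only in rows, so rows that repeat a pose let the fingers close. It gives the time, the measured TCP pose, the force and the opening at its end, in the units of the state.
- get_obs(): the state, without advancing time (a new reading comes with each control period).
- camera(name): name is "scene" or "top" or "wrist"; returns (picture, depth): 400x640x3 uint8, red, green, blue; 400x640 float32, m along the optical axis (not along the pixel's ray), 0 where there is no reading.
- get_calibration(name): a dict with "fx", "fy", "cx", "cy" (pixels), "world_from_camera" (4x4, takes a point from camera to world coordinates). Camera axes: x right, y down, z forward; pixel columns grow to the right and rows downward; lengths in m; the calibration is good to about 2 mm. A picture is of the moment at which its call begins: read the wrist's pose just before it. get_calibration takes no time and is no camera call; for the wrist camera it gives the pose at the moment of the call.
- hand_in(): hands the job in, once; it reports no verdict.
The state is a dict: "time_s": time; "q": joint angles; "dq": joint speeds; "joint_efforts": joint torques, N m; "eef_pos": TCP position; "eef_rot": TCP orientation; "wrist_force": force on the tool from outside, world axes, zero at the start; "torque": the same for the moment, N m; "opening": opening from 0.0 (shut) to 1.0 (fully open).
Only numpy, scipy, OpenCV 4.12 (cv2) and the standard library are available. Lean on these libraries where they do the work, as an engineer would, in place of code of your own. Each camera call takes 0.05 s, during which the arm holds its last target.

### The job

With the scraper block, sweep all five resin chips off the lid of the trimming box into the trough at its side (the chips are sharp: do not touch them with the gripper), then stand the block back on its foot on the worktop and let go of it. Then raise the sprung lid by its pull bar to 50 degrees, give or take 5, and finish while still holding the bar so that the lid stays there; leave the mouse and the bottle where they are.

Things in the scene. Friction and masses are not known exactly. Their poses are not given: they have to be found in the camera images.
- station: the trimming box, a grey hollow case fixed to the worktop, 130 (x) x 200 (y) mm, 100 mm high to the flat top of the shut lid. Origin: centre of its underside, at worktop height; its -x side (with the pull bar) faces the robot, give or take its yaw; z up. The open chip trough hangs on its -y side.
- lid_top (a point): middle of the lid's flat top face, at box x 0, y 0, z 100 mm when shut. The lid covers box x -66 to +66, y -100 to +100 mm. Lips 6 mm wide, 7 mm high run along its front and rear edges (beyond x +-59); its two short ends (y +-100 mm) have no lip.
- trough (a point): middle of the floor of the aluminium chip trough, at box x 0, y -133, z 15 mm. Inside it spans box x -58 to +58, y -100 to -166 mm; its walls reach z 76 mm, 24 mm below the lid's top face.
- lid (a joint): angle of the lid, rad: 0 shut (level), grows as the front edge rises; 50 degrees = 0.873; stop at 1.4. A spring and the lid's weight pull it shut: about 3 N at the bar to start it, 3 to 5 N to hold it at 50 degrees; it falls shut when let go.
- lid_hinge (a point): middle of the hinge line, which lies along the box's y axis at box x +65, z 91 mm.
- pull_bar: round steel pull bar of the lid, 12 mm diameter, 107 mm long, along box y, between two 8 mm wide arms; it rolls freely about its own axis. 38 mm free between bar and lid edge, open below. Origin: middle of its centreline; y along it. At lid angle a it is at box x = 65 - 175 cos a + 5 sin a, z = 91 + 175 sin a + 5 cos a (mm).
- scraper: loose scraper block, grey plastic with steel blade strips, 0.15 kg: a foot 100 (x) x 31 (y) x 14 (z) mm, and on it an upright grip fin 70 (x) x 22 (y) mm reaching up to 64 mm. Origin: centre of its underside; z up. Both long sides (+-y) are alike and serve to push. It stands on its foot on the worktop.
- chip_0: chip 0 of five loose sand-coloured resin chips, about 15 x 11 x 8 mm, 10 g, lying on the lid's top face at the start. Origin: centre of its underside.
- chip_1: chip 1 of five loose sand-coloured resin chips, about 12 x 13 x 9 mm, 10 g, lying on the lid's top face at the start. Origin: centre of its underside.
- chip_2: chip 2 of five loose sand-coloured resin chips, about 17 x 10 x 7 mm, 10 g, lying on the lid's top face at the start. Origin: centre of its underside.
- chip_3: chip 3 of five loose sand-coloured resin chips, about 11 x 12 x 10 mm, 10 g, lying on the lid's top face at the start. Origin: centre of its underside.
- chip_4: chip 4 of five loose sand-coloured resin chips, about 14 x 14 x 8 mm, 10 g, lying on the lid's top face at the start. Origin: centre of its underside.
- mouse: bystander: black computer mouse, 113 x 62 x 39 mm, loose, between the keyboard and the bottle. Origin: centre of its underside.
- wash_bottle: bystander: squat clear bottle with a white cap, 57 x 57 x 71 mm, loose, left of the box's far corner. Origin: centre of its underside.
Not all that is in view belongs to the job. Leave any pink look-alike of the scraper alone.

How it is judged:
On the way, in this order (a step that is already met when the one before it is completed fails the run):
1. all five chips lie in the trough (y of chip_0 in the frame of station between -0.172 and -0.1 m and x of chip_0 in the frame of station between -0.062 and 0.062 m and z of each of chip_0, chip_1, chip_2, chip_3, chip_4 in the frame of station below 0.075 m and y of chip_1 in the frame of station between -0.172 and -0.1 m and x of chip_1 in the frame of station between -0.062 and 0.062 m and y of chip_2 in the frame of station between -0.172 and -0.1 m and x of chip_2 in the frame of station between -0.062 and 0.062 m and y of chip_3 in the frame of station between -0.172 and -0.1 m and x of chip_3 in the frame of station between -0.062 and 0.062 m and y of chip_4 in the frame of station between -0.172 and -0.1 m and x of chip_4 in the frame of station between -0.062 and 0.062 m), for 0.2 s.
2. the scraper block stands on the worktop, let go (height (world z) of scraper below 0.008 m and angle between scraper's own z axis and vertical below 0.15 rad and contact force between the fingers and scraper below 0.1 N), for 0.2 s.
3. the lid is held by its bar at 50 degrees (value of joint lid between 0.785 and 0.96 rad and velocity of joint lid between -0.1 and 0.1 rad/s and contact force between the fingers and pull_bar above 1 N), for 0.3 s.
At the end, for the whole second after the job is handed in: The fingers hold the pull bar (more than 1 N) and the lid rests at 45 to 55 degrees; all five chips lie inside the trough; the scraper block stands on its foot on the worktop, untouched; mouse and bottle are within 30 mm of where they stood (all of step 1 and all of step 2 and all of step 3 and distance of each of mouse, wash_bottle from where it was at the start of the episode below 0.03 m); the arm keeps its last pose, push and grip.
It fails at once if the gripper or arm touches a chip (contact force between any of the fingers, the arm and chip_0 above 0.5 N or contact force between any of the fingers, the arm and chip_1 above 0.5 N or contact force between any of the fingers, the arm and chip_2 above 0.5 N or contact force between any of the fingers, the arm and chip_3 above 0.5 N or contact force between any of the fingers, the arm and chip_4 above 0.5 N).
It fails at once if the lid is raised while a chip is still on it (value of joint lid above 0.15 rad and z of any of chip_0, chip_1, chip_2, chip_3, chip_4 in the frame of station above 0.085 m).
It fails at once if the mouse or the bottle is pushed away (distance of any of mouse, wash_bottle from where it was at the start of the episode above 0.03 m).
It also fails if it takes over 69 s, if anything falls off the work surface, if the arm or the gripper's body presses on something with over 40 N, if the wrist force passes 120 N, or if a joint passes its speed limit or range.

## Working session

There is one attempt and no reset: what is moved stays moved. The work goes in short steps, Python scripts to look and compute and a shell command to move; the robot and the scene stay as the last step left them, time stands still between calls to the robot, and variables do not carry over. Pictures are saved under pics/ and viewed, and the job is handed in when it is done.

```bash
ls; mkdir -p pics; python3 - <<'E'
from bench import *
import cv2
o=get_obs();print({k:o[k] for k in ['time_s','eef_pos','eef_rot','opening','wrist_force']})
try:
    print(tip_extent)
except Exception as e: print(e)
for n in ['scene','top','wrist']:
    p,d=camera(n);cv2.imwrite(f'pics/{n}0.png',p[:,:,::-1]);
    import numpy as np; np.save(f'pics/{n}0.npy',d)
    c=get_calibration(n);print(n,c)
E
```

```text
pics
{'time_s': 0.0, 'eef_pos': array([ 0.21095238, -0.53433182,  0.24436253]), 'eef_rot': array([-8.91515808e-04,  9.82397496e-01,  1.86800334e-01,  7.42648449e-06]), 'opening': 0.9982515437674913, 'wrist_force': array([-0.040644  ,  0.16093348,  0.16899398])}
0.014
scene {'fx': 460.4060492233988, 'fy': 460.4060492233988, 'cx': 320.9415941380723, 'cy': 205.2984894447175, 'world_from_camera': array([[-0.51176039, -0.3656848 ,  0.77741619, -0.38688835],
       [-0.85897413,  0.20065243, -0.47106479,  0.54849938],
       [ 0.01627079, -0.9088527 , -0.41679975,  0.55494518],
       [ 0.        ,  0.        ,  0.        ,  1.        ]])}
top {'fx': 385.3058994383339, 'fy': 385.3058994383339, 'cx': 323.20750837817485, 'cy': 201.09956836406278, 'world_from_camera': array([[-0.01054867, -0.98528169,  0.17061276,  0.32513333],
       [-0.99975084,  0.01374864,  0.01758512,  0.00576548],
       [-0.01967199, -0.17038475, -0.98518123,  1.0755845 ],
       [ 0.        ,  0.        ,  0.        ,  1.        ]])}
wrist {'fx': 354.44964010062654, 'fy': 354.44964010062654, 'cx': 317.4237002395889, 'cy': 205.3620105671602, 'world_from_camera': array([[ 3.66432327e-01, -8.95430078e-01, -2.52848423e-01,
         2.75341254e-01],
       [-9.30444696e-01, -3.52681949e-01, -9.94389826e-02,
        -5.08981255e-01],
       [-1.34418847e-04,  2.71699132e-01, -9.62382234e-01,
         3.73123076e-01],
       [ 0.00000000e+00,  0.00000000e+00,  0.00000000e+00,
         1.00000000e+00]])}
```

View pics/scene0.png

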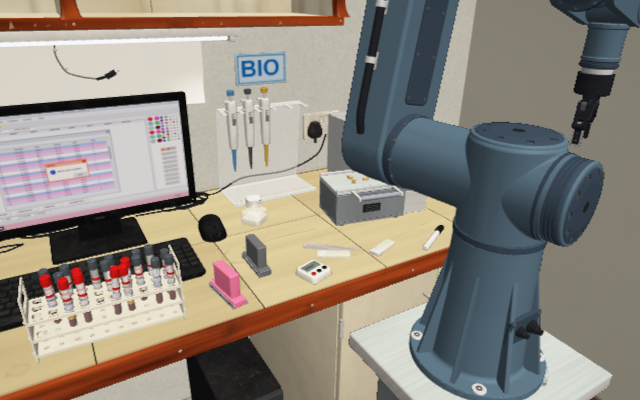

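View pics/top0.png

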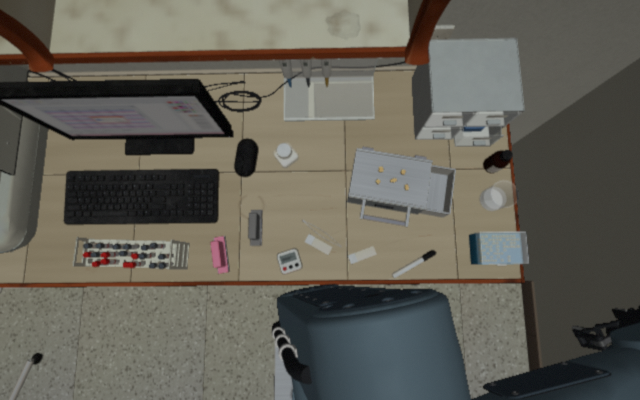

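View pics/wrist0.png

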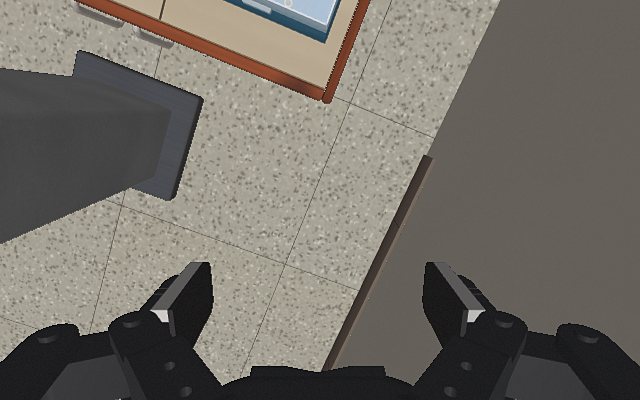

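Candidates for the scraper are the grey block at top (255,227) / scene (256,255), and the pink look-alike at top (219,254) / scene (227,283), which I'll leave alone. I choose the grey one and check it in a close crop.

```bash
cat > h.py <<'E'
from bench import *
import numpy as np, cv2
from scipy.spatial.transform import Rotation as R
def snap(n,name):
    c=get_calibration(n);p,d=camera(n)
    cv2.imwrite(f'pics/{name}.png',p[:,:,::-1]);np.savez(f'pics/{name}.npz',p=p,d=d,T=c['world_from_camera'],K=[c['fx'],c['fy'],c['cx'],c['cy']])
def load(name):
    z=np.load(f'pics/{name}.npz');return z['p'],z['d'],z['T'],z['K']
def cloud(d,T,K):
    v,u=np.mgrid[0:d.shape[0],0:d.shape[1]]
    P=np.stack([(u-K[2])/K[0]*d,(v-K[3])/K[1]*d,d],-1)
    return P@T[:3,:3].T+T[:3,3]
def ray(u,v,z,T,K):
    r=T[:3,:3]@np.array([(u-K[2])/K[0],(v-K[3])/K[1],1]);o=T[:3,3];return o+r*(z-o[2])/r[2]
def pose():
    o=get_obs();q=o['eef_rot'];return o['eef_pos'],R.from_quat([q[1],q[2],q[3],q[0]])
def rowfor(pos,rot):
    p,r=pose();print('shift mm',np.round(r.inv().apply(np.array(pos)-p)*1000,1),'turn',np.round((r.inv()*rot).as_rotvec(),4))
def down(yaw): # tool z down; jaw axis y at heading: tool x dir = yaw
    c,s=np.cos(yaw),np.sin(yaw);return R.from_matrix(np.array([[c,s,0],[s,-c,0],[0,0,-1]]))
def crop(name,x0,y0,x1,y1,k):
    p=load(name)[0][y0:y1,x0:x1,::-1];cv2.imwrite(f'pics/{name}_c{x0}.png',cv2.resize(p,None,fx=k,fy=k,interpolation=cv2.INTER_NEAREST))
E
python3 - <<'E'
from h import *
snap('top','t1');snap('scene','s1')
crop('t1',190,130,470,270,2.8)
crop('s1',190,160,430,320,3)
p,d,T,K=load('t1');P=cloud(d,T,K)
print(P[225,255],P[180,390],P[245,300])
p,yy=pose();print(p,yy.as_matrix().round(3))
E
```

```text
[0.43866881 0.20499264 0.06396239] [ 0.54560356 -0.14911472  0.10629694] [0.38833643 0.09080411 0.00048388]
[ 0.21101095 -0.53462427  0.24486991] [[ 0.93   0.367 -0.   ]
 [ 0.367 -0.93   0.001]
 [ 0.    -0.001 -1.   ]]
```

View pics/t1_c190.png

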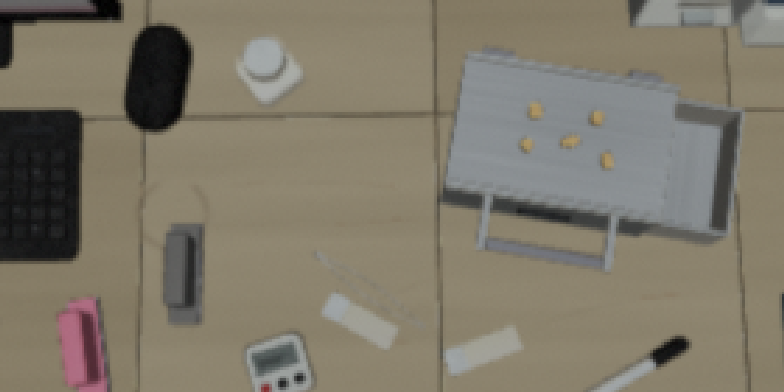

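View pics/s1_c190.png

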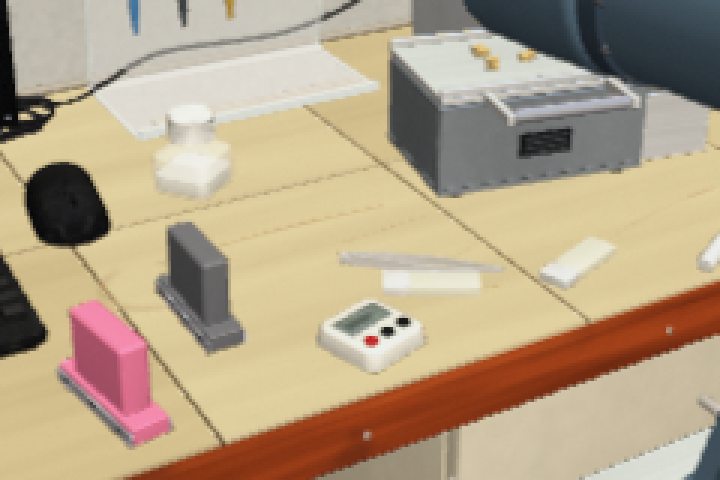

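The crop shows the grey scraper standing at (183,272), the pink one at (80,345), and the box with five chips. Next I measure their poses from depth.

```bash
python3 - <<'E'
from h import *
p,d,T,K=load('t1');P=cloud(d,T,K)
def rect(m,name):
    pts=P[m][:,:2].astype(np.float32)
    (c,s,a)=cv2.minAreaRect(pts);print(name,len(pts),np.round(c,4),np.round(s,4),round(a,2),'meanz',P[m][:,2].mean().round(4))
    return c
x,y,z=P[...,0],P[...,1],P[...,2]
near=(abs(x-.44)<.08)&(abs(y-.2)<.06)
rect(near&(z>.055)&(z<.075),'fin')
rect(near&(z>.006)&(z<.075),'scraper')
box=(abs(x-.55)<.15)&(abs(y+.15)<.16)
hsv=cv2.cvtColor(p,cv2.COLOR_RGB2HSV)
chip=box&(hsv[...,1]>90)&(hsv[...,0]<30)&(z>.09)
print(chip.sum())
m=(box&(z>.095)&(z<.102)).astype(np.uint8)
m=cv2.morphologyEx(m,cv2.MORPH_OPEN,np.ones((3,3)))
rect(m>0,'lid')
m2=(box&(z>.103)&(z<.112)&~chip);rect(m2,'lips')
n,l,st,ce=cv2.connectedComponentsWithStats(chip.astype(np.uint8))
for i in range(1,n):
    u,v=ce[i];print('chip',ce[i].round(1),st[i,4],ray(u,v,.104,T,K).round(4), P[l==i].mean(0).round(4))
# corners by rays are in view later
E
```

```text
fin 218 [0.4378 0.2127] [0.022  0.0666] 89.15 meanz 0.063
scraper 482 [0.429 0.196] [0.1117 0.1339] 88.63 meanz 0.0393
2350
lid 2871 [ 0.5238 -0.1459] [0.1997 0.1755] 79.13 meanz 0.0992
lips 518 [ 0.5811 -0.1619] [0.2131 0.293 ] 71.53 meanz 0.1059
chip [402.6  38.5] 2293 [ 0.9439 -0.2001  0.104 ] [ 0.6627 -0.1044  0.5419]
chip [380.5 168.9] 15 [ 0.576  -0.1261  0.104 ] [ 0.5752 -0.1256  0.1074]
chip [402.6 171.5] 11 [ 0.568  -0.1829  0.104 ] [ 0.5668 -0.182   0.1088]
chip [393. 180.] 11 [ 0.546  -0.1572  0.104 ] [ 0.5456 -0.1569  0.1058]
chip [377.5 181. ] 8 [ 0.544  -0.1173  0.104 ] [ 0.5427 -0.1165  0.1099]
chip [405.9 186.8] 12 [ 0.5276 -0.1895  0.104 ] [ 0.5271 -0.189   0.1064]
```

```bash
python3 - <<'E'
from h import *
rowfor([.4378,.2127,.25],down(0.0))
p,d,T,K=load('t1');P=cloud(d,T,K)
x,y,z=P[...,0],P[...,1],P[...,2]
m=(z>.35)&(x>.3); print('high pts', m.sum(), P[m].min(0))
m=(abs(x-.44)<.08)&(abs(y-.2)<.06)&(z>.055)&(z<.075)
for lo in [.055,.06]:
  for r in np.unique(np.nonzero(m)[0]):pass
vs=np.unique(np.nonzero(m)[0])
L=[];Rr=[]
for v in vs[2:-2]:
    u=np.nonzero(m[v])[0];L.append(P[v,u[0]][:2]);Rr.append(P[v,u[-1]][:2])
for A in (L,Rr):
    A=np.array(A);print(np.polyfit(A[:,0],A[:,1],1))
E
```

```text
shift mm [ 485.2 -611.9   -4.5] turn [-0.0008 -0.      0.3758]
high pts 29116 [ 0.3000023  -0.15566223  0.35048977]
[-0.03668075  0.23810071]
[-0.00697375  0.20553217]
```

```bash
python3 -m jog '[[[121,-153,-1],[0,0,0.09],1],[[121,-153,-1],[0,0,0.09],1],[[121,-153,-1],[0,0,0.09],1],[[121,-153,-1],[0,0,0.09],1],[[121,-153,-1],[0,0,0.09],1],[[242,-306,-2],[0,0,0.19],1],[[242,-306,-2],[0,0,0.19],1],[[242,-306,-2],[0,0,0.19],1],[[242,-306,-2],[0,0,0.19],1],[[242,-306,-2],[0,0,0.19],1],[[485,-612,-4],[0,0,0.376],1],[[485,-612,-4],[0,0,0.376],1],[[485,-612,-4],[0,0,0.376],1],[[485,-612,-4],[0,0,0.376],1],[[485,-612,-4],[0,0,0.376],1],[[485,-612,-4],[0,0,0.376],1],[[485,-612,-4],[0,0,0.376],1],[[485,-612,-4],[0,0,0.376],1],[[485,-612,-4],[0,0,0.376],1],[[485,-612,-4],[0,0,0.376],1]]'; python3 - <<'E'
from h import *
print(pose()[0],get_obs()['q'])
rowfor([.4378,.2127,.25],down(0.0))
snap('wrist','w1'); snap('top','t2')
E
```

```text
time_s: 1.92
eef_pos: [0.4377, 0.2161, 0.2495]
eef_rot: [-0.001, 1.0, 0.001, 0.0]
wrist_force: [0.7, -1.4, 0.1]
opening: 1.002
[0.43771136 0.21606065 0.24949066] [ 2.13821888e-01 -2.17313564e-02  1.81540032e+00  1.54584501e-03
  1.34714927e+00  1.78257400e+00]
shift mm [ 0.1  3.4 -0.5] turn [-0.0016 -0.0004  0.0017]
```

View pics/w1.png

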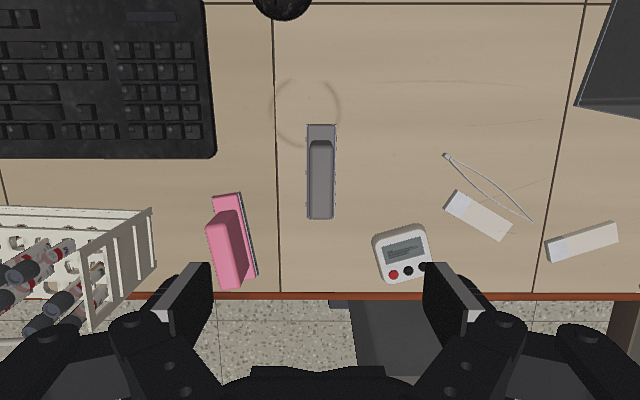

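The wrist view shows the grey fin top at about (321,180), with the foot behind it and nothing near it but the pink block on its left.

```bash
python3 - <<'E'
from h import *
p,d,T,K=load('w1');P=cloud(d,T,K)
x,y,z=P[...,0],P[...,1],P[...,2]
roi=np.zeros(z.shape,bool);roi[110:235,295:350]=1
for lo,hi,n in[(.058,.07,'fin'),(.010,.02,'foot')]:
    m=roi&(z>lo)&(z<hi);print(n,m.sum(),P[m].min(0).round(4),P[m].max(0).round(4));print(cv2.minAreaRect(P[m][:,:2].astype(np.float32)))
    L=[];Q=[]
    vs=np.unique(np.nonzero(m)[0])
    for v in vs[5:-5]:
        u=np.nonzero(m[v])[0];L.append(P[v,u[0]][:2]);Q.append(P[v,u[-1]][:2])
    for A in(L,Q):
        A=np.array(A);print(np.polyfit(A[:,0]-.44,A[:,1],1).round(4))
E
```

```text
fin 1802 [0.4041 0.2022 0.058 ] [0.4738 0.2243 0.0659]
((0.43894335627555847, 0.2132214605808258), (0.02184992842376232, 0.06973591446876526), 89.70537567138672)
[-0.0053  0.2241]
[-0.0077  0.2028]
foot 759 [0.39   0.1974 0.01  ] [0.4881 0.2288 0.02  ]
((0.43904781341552734, 0.21307255327701569), (0.030734948813915253, 0.09819310158491135), 89.54331970214844)
[-0.0124  0.2277]
[0.0007 0.2   ]
```

```bash
python3 - <<'E'
from h import *
rowfor([.439,.2132,.10],down(-.007))
rowfor([.439,.2132,.042],down(-.007))
E
```

```text
shift mm [  1.1   3.4 149.3] turn [-0.0019  0.      0.0115]
shift mm [  1.1   3.5 207.3] turn [-0.0019  0.      0.0115]
```

```bash
python3 -m jog '[[[1,3,40],[-0.002,0,0.01],0.6],[[1,3.4,80],[-0.002,0,0.0115],0.6],[[1,3.4,120],[-0.002,0,0.0115],0.6],[[1,3.4,140],[-0.002,0,0.0115],0.6],[[1,3.4,160],[-0.002,0,0.0115],0.6],[[1,3.4,180],[-0.002,0,0.0115],0.6],[[1,3.4,195],[-0.002,0,0.0115],0.6],[[1,3.4,207],[-0.002,0,0.0115],0.6],[[1,3.4,207],[-0.002,0,0.0115],0.6],[[1,3.4,207],[-0.002,0,0.0115],0.6]]'; python3 - <<'E'
from h import *
rowfor([.439,.2132,.042],down(-.007));snap('wrist','w2')
E
```

```text
time_s: 2.85
eef_pos: [0.4383, 0.2126, 0.042]
eef_rot: [0.0, 1.0, -0.004, -0.001]
wrist_force: [0.9, 0.1, 0.3]
opening: 0.598
shift mm [ 0.7 -0.6 -0. ] turn [ 0.0006  0.0018 -0.0005]
```

View pics/w2.png

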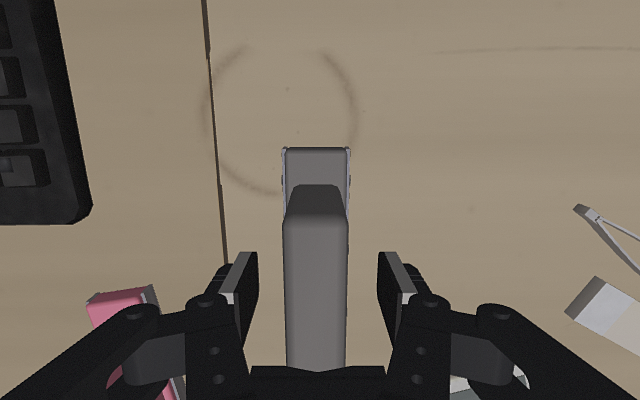

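Fin is centred between the pads (x≈317). I close and lift.

```bash
python3 -m jog '[[[0.7,0,0],[0,0,0],0],[[0.7,0,0],[0,0,0],0],[[0.7,0,0],[0,0,0],0],[[0.7,0,0],[0,0,0],0],[[0.7,0,0],[0,0,0],0],[[0.7,0,0],[0,0,0],0],[[0.7,0,0],[0,0,0],0],[[0.7,0,0],[0,0,0],0],[[0.7,0,-15],[0,0,0],0],[[0.7,0,-30],[0,0,0],0],[[0.7,0,-60],[0,0,0],0],[[0.7,0,-100],[0,0,0],0],[[0.7,0,-140],[0,0,0],0],[[0.7,0,-180],[0,0,0],0],[[0.7,0,-180],[0,0,0],0]]'; python3 - <<'E'
from h import *
print(pose()[0]);snap('top','t3');snap('scene','s3');snap('wrist','w3')
crop('t3',330,130,470,235,5)
crop('s3',190,130,430,310,3)
E
```

```text
time_s: 4.15
eef_pos: [0.4441, 0.214, 0.2315]
eef_rot: [-0.001, 1.0, -0.003, 0.007]
wrist_force: [1.7, 0.8, -1.9]
opening: 0.253
[0.44409064 0.21401024 0.23150636]
```

View pics/t3_c330.png

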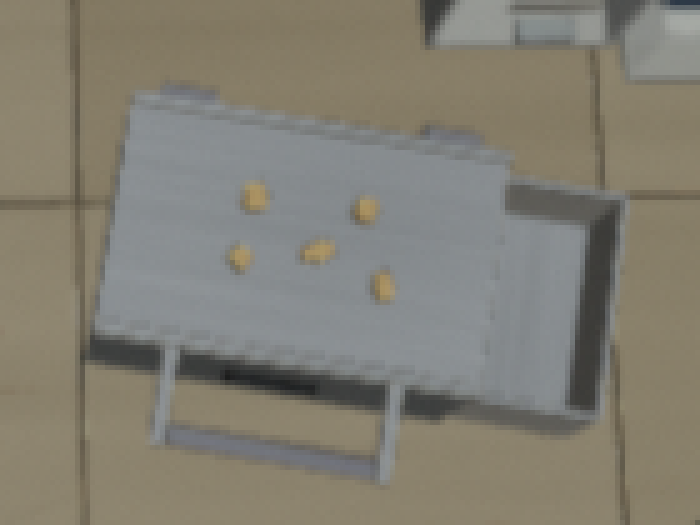

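View pics/s3_c190.png

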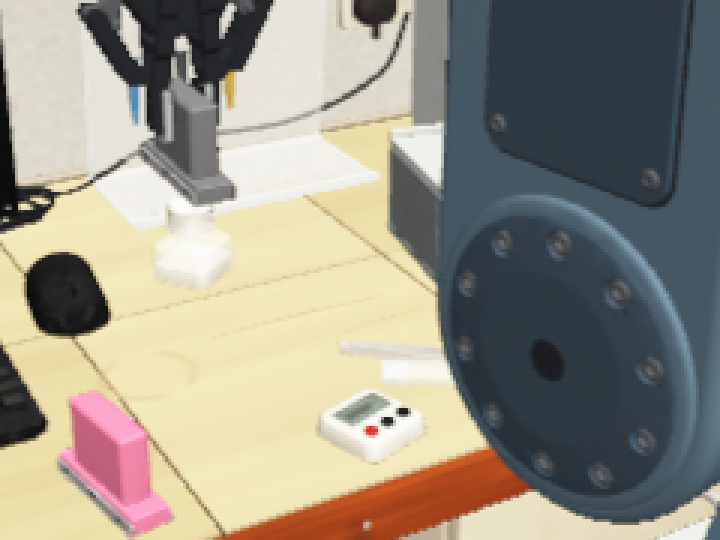

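View pics/w3.png

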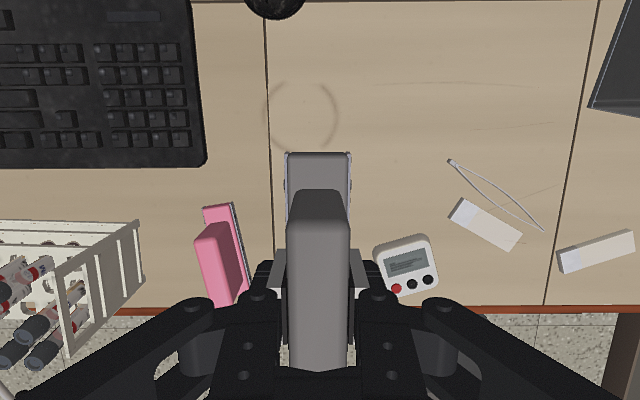

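The scraper is held upright (wrist view, fin at x≈318), and the top view shows the lid corners clearly. Next is the box pose.

```bash
python3 - <<'E'
from h import *
p,d,T,K=load('t3');P=cloud(d,T,K)
C=[(133,95),(510,157),(485,388),(92,335)]
W=np.array([ray(330+a/5-.4,130+b/5-.4,.105,T,K) for a,b in C]);print(W.round(4))
c=W.mean(0);print('centre',c,[np.linalg.norm(W[i]-W[i-1]).round(4) for i in range(4)])
e=W[0]-W[1]+W[3]-W[2];print('yaw from y', np.degrees(np.arctan2(-e[0],e[1])))
e=W[0]-W[3]+W[1]-W[2];print('yaw from x', np.degrees(np.arctan2(e[1],e[0])))
x,y,z=P[...,0],P[...,1],P[...,2]
# plane of lid mask: flat-top + lips, plus bar
bx=(abs(x-.55)<.13)&(abs(y+.15)<.16)
m=(bx&(z>.085)&(z<.115)).astype(np.uint8)
m=cv2.morphologyEx(m,cv2.MORPH_OPEN,np.ones((9,9)))>0
r=cv2.minAreaRect(P[m][:,:2].astype(np.float32));print(r)
b=[ray(330+a/5-.4,130+bb/5-.4,.1,T,K).round(4) for a,bb in[(158,430),(382,468)]];print('bar ends',b)
E
```

```text
[[ 0.6313 -0.0646  0.105 ]
 [ 0.5947 -0.2587  0.105 ]
 [ 0.4739 -0.239   0.105 ]
 [ 0.504  -0.0405  0.105 ]]
centre [ 0.55095132 -0.15069796  0.105     ] [np.float64(0.1295), np.float64(0.1975), np.float64(0.1224), np.float64(0.2008)]
yaw from y -9.654885557811316
yaw from x -10.016832255169549
((0.5538514256477356, -0.15184055268764496), (0.2002011239528656, 0.1432083249092102), 79.10233306884766)
bar ends [array([ 0.4552, -0.0733,  0.1   ]), array([ 0.4343, -0.186 ,  0.1   ])]
```

```bash
python3 - <<'E'
from h import *
rowfor([.53,-.08,.33],down(-.18))
E
```

```text
shift mm [  92.7  292.2 -107.4] turn [ 1.000e-04 -3.000e-04  1.727e-01]
```

```bash
python3 -m jog '[[[5,15,-35],[0,0,0.02],0],[[20,50,-60],[0,0,0.04],0],[[30,85,-85],[0,0,0.06],0],[[40,120,-100],[0,0,0.08],0],[[50,155,-107],[0,0,0.1],0],[[60,190,-107],[0,0,0.12],0],[[70,225,-107],[0,0,0.14],0],[[80,255,-107],[0,0,0.16],0],[[88,280,-107],[0,0,0.173],0],[[93,292,-107],[0,0,0.173],0],[[93,292,-107],[0,0,0.173],0],[[93,292,-107],[0,0,0.173],0],[[93,292,-107],[0,0,0.173],0]]'; python3 - <<'E'
from h import *
snap('wrist','w4')
rowfor([.53,-.08,.33],down(-.18))
E
```

```text
time_s: 5.38
eef_pos: [0.5296, -0.0785, 0.3284]
eef_rot: [-0.001, 0.996, -0.09, -0.001]
wrist_force: [-0.4, -0.7, -1.8]
opening: 0.246
shift mm [ 0.5  1.6 -1.2] turn [-0.0007  0.0014  0.0014]
```

View pics/w4.png

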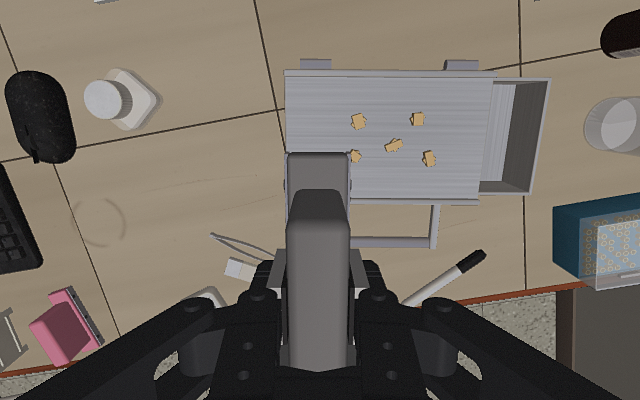

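The wrist view shows the lid with rear corners at (285,71) and (492,72), front right at (479,203), chips at x 355–430, and the bar's right end at (435,240).

```bash
python3 - <<'E'
from h import *
p,d,T,K=load('w4');P=cloud(d,T,K)
x,y,z=P[...,0],P[...,1],P[...,2]
roi=np.zeros(z.shape,bool);roi[60:215,280:505]=1
m=roi&(z>.085)&(z<.12)
print(np.median(z[100:190,440:470]))
# rear edge: first row in each column
A=[];
for u in range(300,480,4):
    v=np.nonzero(m[:,u])[0]; A.append(P[v[0],u])
A=np.array(A);f=np.polyfit(A[:,1],A[:,0],1);print('rear dx/dy',f,'yaw',np.degrees(np.arctan(-f[0])),A[:,2].mean())
res=A[:,0]-np.polyval(f,A[:,1]);print(abs(res).max())
B=[]
for v in range(80,195,3):
    u=np.nonzero(m[v])[0];B.append(P[v,u[-1]])
B=np.array(B);g=np.polyfit(B[:,0],B[:,1],1);print('right dy/dx',g,'yaw',np.degrees(np.arctan(g[0])),B[:,2].mean(),abs(B[:,1]-np.polyval(g,B[:,0])).max())
F=[]
for u in range(370,430,3):
    v=np.nonzero(m[:,u]&(np.arange(400)<206))[0];F.append(P[v[-1],u])
F=np.array(F);h=np.polyfit(F[:,1],F[:,0],1);print('front',h,'yaw',np.degrees(np.arctan(-h[0])),F[:,2].mean())
L=[]
for v in range(80,145,3):
    u=np.nonzero(m[v])[0];L.append(P[v,u[0]])
L=np.array(L);k=np.polyfit(L[:,0],L[:,1],1);print('left',k,'yaw',np.degrees(np.arctan(k[0])),L[:,2].mean())
yw=np.arctan(g[0]);
def inter(f,g): # x=f0 y+f1 ; y=g0 x+g1
    X=(f[0]*g[1]+f[1])/(1-f[0]*g[0]);return np.array([X,g[0]*X+g[1]])
RR,RL=inter(f,g),inter(f,k);FR,FL=inter(h,g),inter(h,k)
print(RR,RL,FR,FL,np.linalg.norm(RR-RL),np.linalg.norm(RR-FR),(RR+RL+FR+FL)/4)
hsv=cv2.cvtColor(p,cv2.COLOR_RGB2HSV)
ch=roi&(hsv[...,1]>90)&(hsv[...,0]<30)&(z>.095)
n,l,st,ce=cv2.connectedComponentsWithStats(ch.astype(np.uint8))
c=(RR+RL+FR+FL)/4;a=np.radians(-10.3)
Rm=np.array([[np.cos(a),np.sin(a)],[-np.sin(a),np.cos(a)]])
for i in range(1,n):
    if st[i,4]>15: 
        w=P[l==i];print(ce[i],st[i,4],w.mean(0).round(4),(Rm@(w[:,:2].mean(0)-c)).round(4), w[:,2].max())
# bar
mb=np.zeros(z.shape,bool);mb[206:250,360:443]=1;mb&=(z>.085)&(z<.115)
print(P[mb].mean(0),cv2.minAreaRect(P[mb][:,:2].astype(np.float32)))
# scraper foot
q=np.zeros(z.shape,bool);q[150:195,284:356]=1;q&=z>.2
print('foot',P[q].min(0),P[q].max(0)); ft=P[150:190,286:350].reshape(-1,3);ft=ft[ft[:,2]>.25];print(np.percentile(ft,[1,50,99],axis=0))
E
```

```text
0.09998229788999113
rear dx/dy [0.17505516 0.64865104] yaw -9.929312244473984 0.10022038366284788
0.006683835493298984
right dy/dx [-0.18560696 -0.14883114] yaw -10.514839638890802 0.09978196307437359 0.0010166836504918453
front [0.17408133 0.51338867] yaw -9.875165681400581 0.10626566188312585
left [-0.19238879  0.05676604] yaw -10.890007716367096 0.09888141942440876
[ 0.60300487 -0.26075304] [ 0.63713053 -0.06581073] [ 0.47222211 -0.23647885] [ 0.50631348 -0.040643  ] 0.1979066986414054 0.13301641385225305 [ 0.55466775 -0.1509214 ]
[357.8816568  120.97633136] 169 [ 0.5761 -0.1261  0.1075] [0.0166 0.0282] 0.11024443156215796
[416.92903226 118.56774194] 155 [ 0.5683 -0.1819  0.1083] [ 0.0189 -0.0281] 0.11053536003703063
[393.34437086 144.92715232] 151 [ 0.5482 -0.1557  0.1134] [-0.0055 -0.0059] 0.4567556002271097
[354.67676768 155.34343434] 99 [ 0.5443 -0.118   0.1091] [-0.0161  0.0305] 0.11093430867830012
[428.31578947 158.13157895] 152 [ 0.5282 -0.1893  0.1072] [-0.0191 -0.0425] 0.10934660529636087
[ 0.4463851  -0.16111105  0.09988731] ((0.4587153196334839, -0.1539672166109085), (0.0828251987695694, 0.048049889504909515), 79.47535705566406)
foot [ 0.55534938 -0.10160194  0.28522217] [ 0.59793299 -0.06817204  0.4567556 ]
[[ 0.55959697 -0.10011624  0.28798424]
 [ 0.56968081 -0.08554528  0.29798885]
 [ 0.57872265 -0.0707839   0.30135494]]
```

```bash
python3 - <<'E'
from h import *
rowfor([.5684,-.0723,.20],down(-.1815))
rowfor([.5684,-.0723,.146],down(-.1815))
E
```

```text
shift mm [ 37.1 -12.7 128.8] turn [-0.0007  0.0014  0.0029]
shift mm [ 37.2 -12.6 182.8] turn [-0.0007  0.0014  0.0029]
```

```bash
python3 -m jog '[[[20,-6,20],[0,0.001,0.003],0],[[37,-12.6,50],[0,0.001,0.003],0],[[37,-12.6,85],[0,0.001,0.003],0],[[37,-12.6,110],[0,0.001,0.003],0],[[37,-12.6,130],[0,0.001,0.003],0],[[37,-12.6,150],[0,0.001,0.003],0],[[37,-12.6,165],[0,0.001,0.003],0],[[37,-12.6,175],[0,0.001,0.003],0],[[37,-12.6,182],[0,0.001,0.003],0],[[37,-12.6,182],[0,0.001,0.003],0],[[37,-12.6,182],[0,0.001,0.003],0],[[37,-12.6,182],[0,0.001,0.003],0]]'; python3 - <<'E'
from h import *
rowfor([.5684,-.0723,.1432],down(-.1815));snap('wrist','w5');snap('top','t5')
crop('t5',330,130,470,235,5)
E
```

```text
time_s: 6.43
eef_pos: [0.569, -0.0724, 0.1481]
eef_rot: [-0.0, 0.996, -0.091, 0.001]
wrist_force: [0.6, -0.6, -1.0]
opening: 0.249
shift mm [-0.6  0.1  4.9] turn [-0.0004 -0.0017  0.0002]
```

View pics/w5.png

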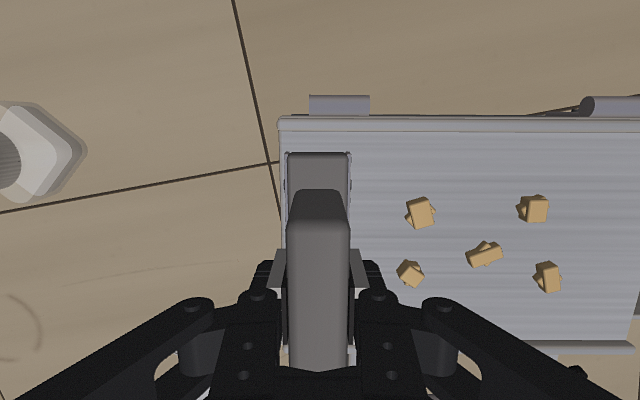

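View pics/t5_c330.png

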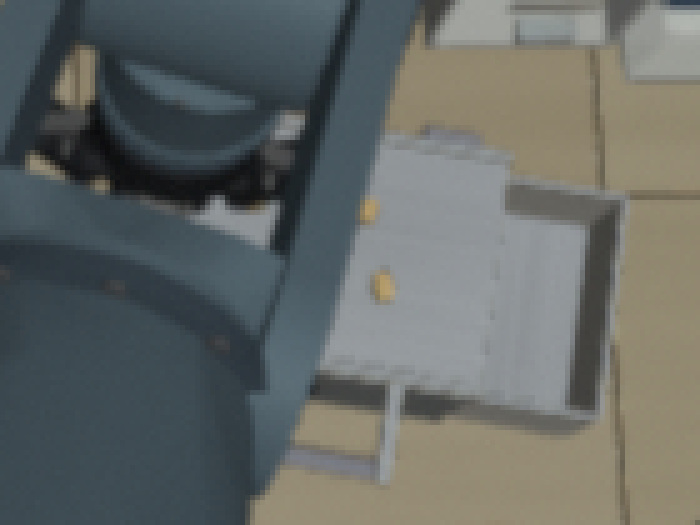

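```bash
python3 -m jog '[[[-0.6,0,2],[0,-0.0017,0],0],[[-0.6,0,4],[0,-0.0017,0],0],[[-0.6,0,4.5],[0,-0.0017,0],0],[[-0.6,0,4.5],[0,-0.0017,0],0],[[-0.6,0,4.5],[0,-0.0017,0],0],[[-0.6,0,4.5],[0,-0.0017,0],0]]'; python3 - <<'E'
from h import *
rowfor([.5684,-.0723,.1432],down(-.1815));print(get_obs()['wrist_force'])
e=np.array([.1805,.9836])
for s in(.06,.15,.17,.18):
    w=np.array([.5684,-.0723])-e*s;rowfor([*w,.1432],down(-.1815))
E
```

```text
time_s: 7.03
eef_pos: [0.5686, -0.0726, 0.1439]
eef_rot: [-0.0, 0.996, -0.091, 0.0]
wrist_force: [-1.7, -0.1, 1.9]
opening: 0.25
shift mm [-0.2 -0.2  0.7] turn [-0.0002 -0.0007 -0.0001]
[-1.66224234 -0.07350297  1.91954218]
shift mm [-0.2 59.8  0.7] turn [-0.0002 -0.0007 -0.0001]
shift mm [ -0.2 149.8   0.7] turn [-0.0002 -0.0007 -0.0001]
shift mm [ -0.2 169.8   0.7] turn [-0.0002 -0.0007 -0.0001]
shift mm [ -0.2 179.8   0.7] turn [-0.0002 -0.0007 -0.0001]
```

Light contact with the lid (about 3 N). I sweep in two stages.

```bash
python3 -m jog '[[[0,3,0],[0,0,0],0],[[0,8,0],[0,0,0],0],[[0,13,0],[0,0,0],0],[[0,18,0],[0,0,0],0],[[0,23,0],[0,0,0],0],[[0,28,0],[0,0,0],0],[[0,33,0],[0,0,0],0],[[0,38,0],[0,0,0],0],[[0,43,0],[0,0,0],0],[[0,48,0],[0,0,0],0],[[0,53,0],[0,0,0],0],[[0,58,0],[0,0,0],0],[[0,63,0],[0,0,0],0],[[0,68,0],[0,0,0],0],[[0,73,0],[0,0,0],0],[[0,78,0],[0,0,0],0],[[0,83,0],[0,0,0],0],[[0,88,0],[0,0,0],0],[[0,92,0],[0,0,0],0],[[0,95,0],[0,0,0],0]]'; python3 - <<'E'
from h import *
snap('wrist','w6');print(pose()[0])
e=np.array([.1805,.9836])
for s in(.1,.15,.17,.18,.19):
    w=np.array([.5684,-.0723])-e*s;rowfor([*w,.1437],down(-.1815))
E
```

```text
time_s: 8.7
eef_pos: [0.5513, -0.1665, 0.1439]
eef_rot: [-0.0, 0.996, -0.091, 0.0]
wrist_force: [-0.2, 2.0, 1.3]
opening: 0.251
[ 0.55126488 -0.1669567   0.14392797]
shift mm [-0.2  3.8  0.2] turn [ 0.0002 -0.0007 -0.0006]
shift mm [-0.2 53.8  0.2] turn [ 0.0002 -0.0007 -0.0006]
shift mm [-0.2 73.8  0.2] turn [ 0.0002 -0.0007 -0.0006]
shift mm [-0.2 83.8  0.2] turn [ 0.0002 -0.0007 -0.0006]
shift mm [-0.2 93.8  0.2] turn [ 0.0002 -0.0007 -0.0006]
```

View pics/w6.png

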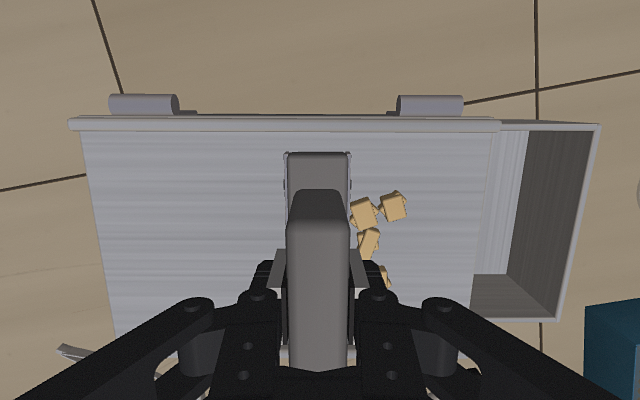

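```bash
python3 -m jog '[[[0,3,0],[0,0,0],0],[[0,7,0],[0,0,0],0],[[0,12,0],[0,0,0],0],[[0,17,0],[0,0,0],0],[[0,22,0],[0,0,0],0],[[0,27,0],[0,0,0],0],[[0,32,0],[0,0,0],0],[[0,37,0],[0,0,0],0],[[0,41,0],[0,0,0],0],[[0,45,0],[0,0,0],0],[[0,49,0],[0,0,0],0],[[0,53,0],[0,0,0],0],[[0,57,0],[0,0,0],0],[[0,61,0],[0,0,0],0],[[0,65,0],[0,0,0],0],[[0,69,0],[0,0,0],0],[[0,73,0],[0,0,0],0],[[0,77,0],[0,0,0],0],[[0,81,0],[0,0,0],0],[[0,85,0],[0,0,0],0]]'; python3 -m jog '[[[0,4,0],[0,0,0],0],[[0,8,0],[0,0,0],0],[[0,10,0],[0,0,0],0],[[0,10,0],[0,0,0],0],[[0,10,-20],[0,0,0],0],[[0,10,-50],[0,0,0],0],[[0,-20,-90],[0,0,0],0],[[0,-60,-130],[0,0,0],0],[[-10,-100,-150],[0,0,0],0],[[-20,-130,-150],[0,0,0],0],[[-20,-130,-150],[0,0,0],0],[[-20,-130,-150],[0,0,0],0],[[-20,-130,-150],[0,0,0],0]]';  python3 - <<'E'
from h import *
snap('wrist','w7');print(pose()[0]);snap('top','t7');crop('t7',330,130,470,235,5)
E
```

```text
time_s: 10.42
eef_pos: [0.5358, -0.251, 0.1439]
eef_rot: [0.0, 0.996, -0.091, 0.0]
wrist_force: [0.4, 1.4, -0.4]
opening: 0.254
time_s: 11.5
eef_pos: [0.5393, -0.119, 0.2935]
eef_rot: [0.001, 0.996, -0.09, 0.0]
wrist_force: [0.3, -0.3, -2.2]
opening: 0.251
[ 0.53921082 -0.11980557  0.29300932]
```

View pics/w7.png

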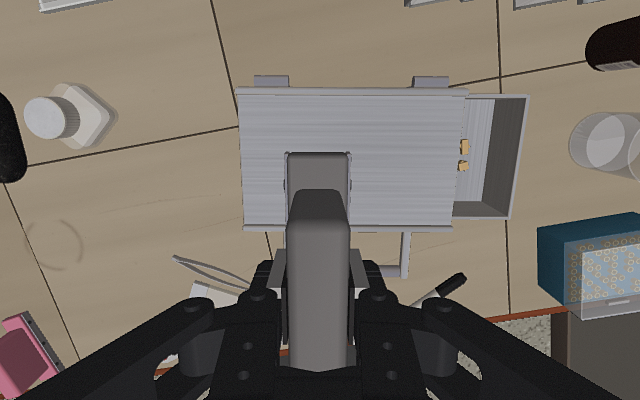

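View pics/t7_c330.png

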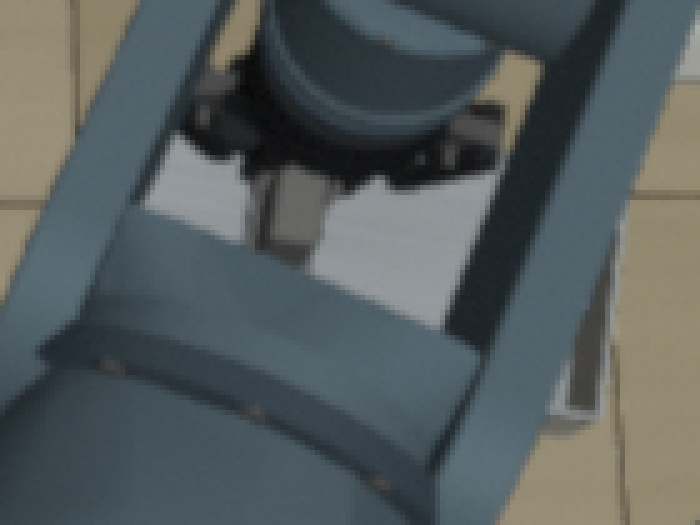

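Two chips are visible in the trough at (465,147) and (462,166), and the lid looks clear. The rest may be hidden by the lid edge, so I look from the far side.

```bash
python3 -m jog '[[[0,35,-10],[0,0,0],0],[[0,70,-20],[0,0,0],0],[[0,105,-20],[0,0,0],0],[[0,140,-20],[0,0,0],0],[[-20,175,-20],[0,0,0],0],[[-40,210,-20],[0,0,0],0],[[-60,220,-20],[0,0,0],0],[[-60,220,-20],[0,0,0],0],[[-60,220,-20],[0,0,0],0],[[-60,220,-20],[0,0,0],0]]';  python3 - <<'E'
from h import *
snap('wrist','w8');print(pose()[0]);snap('top','t8');crop('w8',180,50,380,200,4)
E
```

```text
time_s: 12.43
eef_pos: [0.4399, -0.3264, 0.3122]
eef_rot: [-0.0, 0.996, -0.092, -0.001]
wrist_force: [0.4, -0.6, -1.6]
opening: 0.25
[ 0.44030334 -0.32593206  0.31235405]
```

View pics/w8.png

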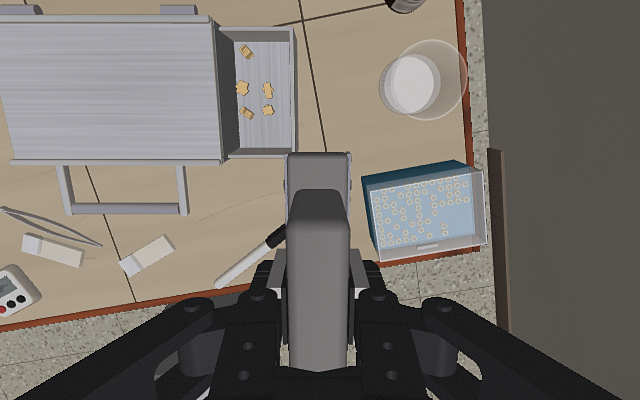

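View pics/t8.png

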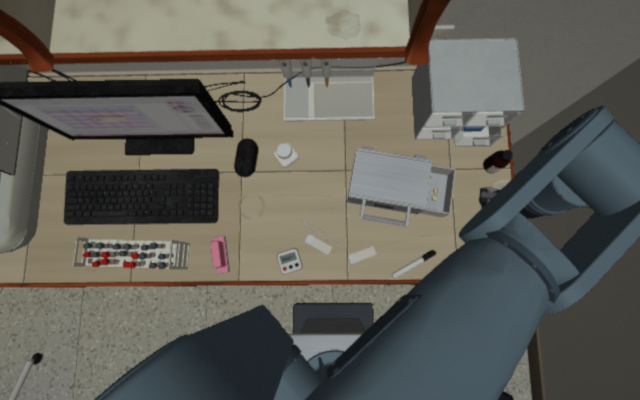

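All five chips lie in the trough at (246,51), (242,88), (268,90), (246,113) and (268,110), and the lid is clear. I measure the bar in this view, then return the scraper to its old place.

```bash
python3 - <<'E'
from h import *
p,d,T,K=load('w8');P=cloud(d,T,K)
x,y,z=P[...,0],P[...,1],P[...,2]
m=np.zeros(z.shape,bool);m[200:220,74:178]=1;m&=(z>.085)&(z<.115)
pts=P[m];print(m.sum(),pts.mean(0),pts[:,2].max(),cv2.minAreaRect(pts[:,:2].astype(np.float32)))
# top ridge line
top=[]
for u in range(78,176,4):
    v=np.nonzero(m[:,u])[0];v=v[np.argmax(z[v,u])] if len(v) else None
    w=P[np.nonzero(m[:,u])[0],u];top.append(w[:,:2].mean(0))
top=np.array(top);f=np.polyfit(top[:,1],top[:,0],1);print('bar yaw',np.degrees(np.arctan(-f[0])))
c=np.array([.554,-.151]);a=np.radians(-10.4)
print('pred bar',c-.110*np.array([np.cos(a),np.sin(a)]))
hsv=cv2.cvtColor(p,cv2.COLOR_RGB2HSV)
Rm=np.array([[np.cos(a),np.sin(a)],[-np.sin(a),np.cos(a)]])
ch=np.zeros(z.shape,bool);ch[35:130,225:290]=1;ch&=(hsv[...,1]>110)
n,l,st,ce=cv2.connectedComponentsWithStats(ch.astype(np.uint8))
for i in range(1,n):
    if st[i,4]>15:
        w=P[l==i];print(ce[i].round(),(Rm@(w[:,:2].mean(0)-c)).round(4),w[:,2].mean().round(4))
rowfor([.439,.2132,.25],down(-.007))
E
```

```text
1141 [ 0.44575761 -0.13179153  0.09990574] 0.10347304318775408 ((0.4447207748889923, -0.13014817237854004), (0.10805682837963104, 0.01355296652764082), 78.58048248291016)
bar yaw -10.560787607434708
pred bar [ 0.44580714 -0.13114289]
shift mm [ -99.2 -529.6   62.6] turn [-1.000e-04  1.300e-03 -1.754e-01]
```

```bash
python3 -m jog '[[[-7,-38,0],[0,0,-0.01],0],[[-14,-76,0],[0,0,-0.02],0],[[-21,-114,0],[0,0,-0.03],0],[[-28,-152,0],[0,0,-0.05],0],[[-35,-190,0],[0,0,-0.06],0],[[-42,-228,0],[0,0,-0.075],0],[[-49,-266,0],[0,0,-0.09],0],[[-56,-304,10],[0,0,-0.1],0],[[-63,-342,20],[0,0,-0.115],0],[[-70,-380,30],[0,0,-0.13],0],[[-77,-418,40],[0,0,-0.14],0],[[-84,-456,50],[0,0,-0.15],0],[[-90,-485,55],[0,0,-0.165],0],[[-95,-510,60],[0,0,-0.175],0],[[-98,-525,62],[0,0.001,-0.175],0],[[-99,-530,62],[0,0.001,-0.175],0],[[-99,-530,62],[0,0.001,-0.175],0],[[-99,-530,62],[0,0.001,-0.175],0],[[-99,-530,62],[0,0.001,-0.175],0]]';  python3 - <<'E'
from h import *
snap('wrist','w9');snap('scene','s9')
rowfor([.439,.2132,.048],down(-.007))
rowfor([.439,.2132,.042],down(-.007))
E
```

```text
time_s: 14.12
eef_pos: [0.4395, 0.213, 0.2509]
eef_rot: [0.0, 1.0, -0.004, 0.0]
wrist_force: [0.5, 0.1, -2.2]
opening: 0.25
shift mm [ -0.7  -0.5 202.9] turn [ 0.     -0.0002 -0.0017]
shift mm [ -0.7  -0.5 208.9] turn [ 0.     -0.0002 -0.0017]
```

View pics/w9.png

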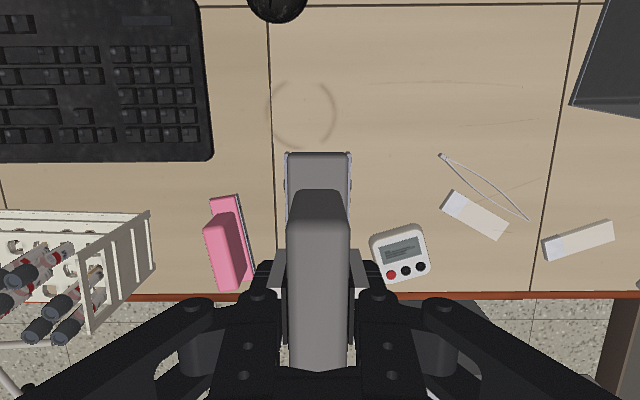

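The spot is free and the block is still upright in the grip (fin at x≈318). I lower it.

```bash
python3 -m jog '[[[0,0,35],[0,0,0],0],[[-0.7,-0.5,70],[0,0,0],0],[[-0.7,-0.5,105],[0,0,0],0],[[-0.7,-0.5,135],[0,0,0],0],[[-0.7,-0.5,160],[0,0,0],0],[[-0.7,-0.5,180],[0,0,0],0],[[-0.7,-0.5,193],[0,0,0],0],[[-0.7,-0.5,200],[0,0,0],0],[[-0.7,-0.5,205],[0,0,0],0],[[-0.7,-0.5,206],[0,0,0],0],[[-0.7,-0.5,206],[0,0,0],0],[[-0.7,-0.5,206],[0,0,0],0]]';python3 - <<'E'
from h import *
rowfor([.439,.2132,.042],down(-.007))
E
```

```text
time_s: 15.22
eef_pos: [0.4399, 0.2133, 0.0459]
eef_rot: [-0.0, 1.0, -0.004, 0.001]
wrist_force: [0.8, 0.4, -2.1]
opening: 0.249
shift mm [-0.9  0.1  3.9] turn [-0.0004 -0.0021 -0.0019]
```

```bash
python3 -m jog '[[[-0.9,0,1.5],[0,0,0],0],[[-0.9,0,2.5],[0,0,0],0],[[-0.9,0,3],[0,0,0],0],[[-0.9,0,3],[0,0,0],0],[[-0.9,0,3],[0,0,0],0]]'
```

```text
time_s: 15.63
eef_pos: [0.4397, 0.2136, 0.044]
eef_rot: [-0.0, 1.0, -0.004, 0.002]
wrist_force: [-1.0, 0.3, 4.8]
opening: 0.252
```

Contact is felt (+7 N), so I open and retract.

```bash
python3 -m jog '[[[0,0,0],[0,0,0],0.4],[[0,0,0],[0,0,0],0.5],[[0,0,0],[0,0,0],0.6],[[0,0,0],[0,0,0],0.6],[[0,0,0],[0,0,0],0.6],[[0,0,-15],[0,0,0],0.6],[[0,0,-35],[0,0,0],0.6],[[0,0,-65],[0,0,0],0.6],[[0,0,-105],[0,0,0],0.6],[[0,0,-145],[0,0,0],0.6],[[0,0,-175],[0,0,0],0.6],[[0,0,-185],[0,0,0],0.6],[[0,0,-185],[0,0,0],0.6],[[0,0,-185],[0,0,0],0.6]]';python3 - <<'E'
from h import *
snap('wrist','w10');snap('scene','s10');crop('s10',190,160,430,320,3)
p,d,T,K=load('w10');P=cloud(d,T,K);z=P[...,2]
m=np.zeros(z.shape,bool);m[100:260,270:360]=1;m&=(z>.055)&(z<.075);print(P[m].mean(0),cv2.minAreaRect(P[m][:,:2].astype(np.float32)))
a=np.radians(-10.5)
for zz in(.22,.15,.11):rowfor([.4455,-.131,zz],down(a+np.pi/2))
E
```

```text
time_s: 16.8
eef_pos: [0.4388, 0.2134, 0.2285]
eef_rot: [-0.0, 1.0, -0.004, 0.002]
wrist_force: [-0.6, 0.5, -1.1]
opening: 0.598
[0.43970257 0.21366027 0.0634187 ] ((0.43796977400779724, 0.2134779542684555), (0.021604688838124275, 0.06957706809043884), 88.90999603271484)
shift mm [ 10.7 344.1   6.8] turn [-0.0000e+00  4.0000e-04 -1.3962e+00]
shift mm [ 10.7 344.   76.8] turn [-0.0000e+00  4.0000e-04 -1.3962e+00]
shift mm [ 10.8 344.  116.8] turn [-0.0000e+00  4.0000e-04 -1.3962e+00]
```

View pics/s10_c190.png

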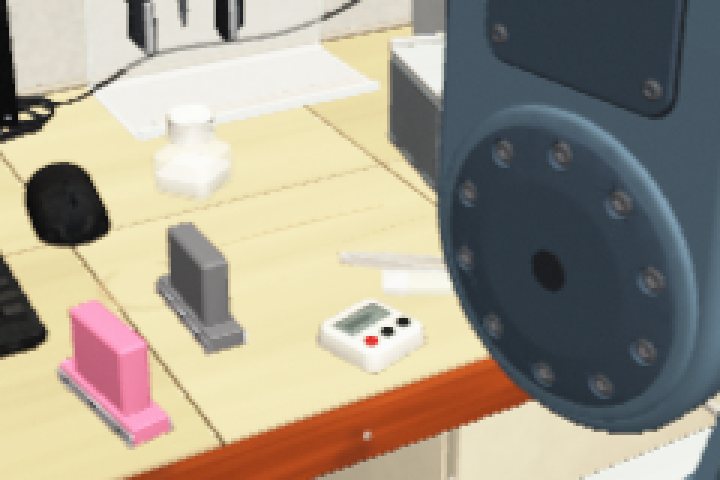

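View pics/w10.png

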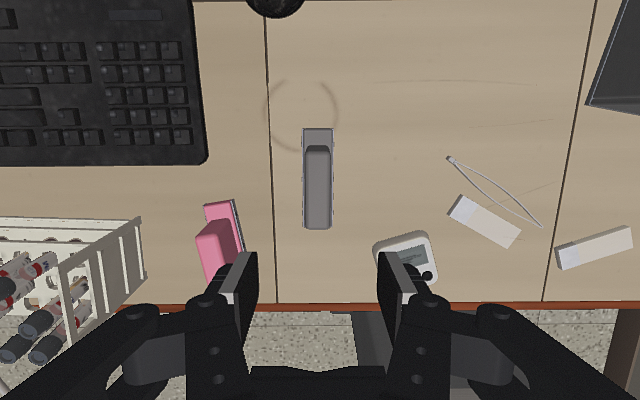

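The scraper stands at its old place: fin top 63 mm high, at (0.438,0.213). I move over the bar with a quarter turn.

```bash
python3 -m jog '[[[1,30,0],[0,0,-0.12],0.5],[[2,60,0],[0,0,-0.24],0.5],[[3,90,0],[0,0,-0.36],0.5],[[4,120,0],[0,0,-0.48],0.5],[[5,150,0],[0,0,-0.6],0.5],[[6,180,0],[0,0,-0.72],0.5],[[7,210,3],[0,0,-0.84],0.5],[[8,240,7],[0,0,-0.96],0.5],[[9,270,7],[0,0,-1.08],0.5],[[10,300,7],[0,0,-1.2],0.5],[[10.7,325,7],[0,0,-1.3],0.5],[[10.7,344,7],[0,0,-1.396],0.5],[[10.7,344,7],[0,0,-1.396],0.5],[[10.7,344,7],[0,0,-1.396],0.5],[[10.7,344,7],[0,0,-1.396],0.5],[[10.7,344,7],[0,0,-1.396],0.5]]';python3 - <<'E'
from h import *
snap('wrist','w11');print(get_obs()['q'].round(2))
a=np.radians(-10.5)
for zz in(.22,.15,.091):rowfor([.4455,-.131,zz],down(a+np.pi/2))
E
```

```text
time_s: 18.23
eef_pos: [0.445, -0.1297, 0.2188]
eef_rot: [-0.001, 0.769, 0.639, -0.0]
wrist_force: [-0.5, 0.1, -0.4]
opening: 0.503
[-0.54 -0.05  1.9  -0.    1.29 -0.36]
shift mm [-1.2  0.5 -0.9] turn [-0.0014 -0.0004 -0.0001]
shift mm [-1.2  0.6 69.1] turn [-0.0014 -0.0004 -0.0001]
shift mm [ -1.3   0.7 128.1] turn [-0.0014 -0.0004 -0.0001]
```

View pics/w11.png

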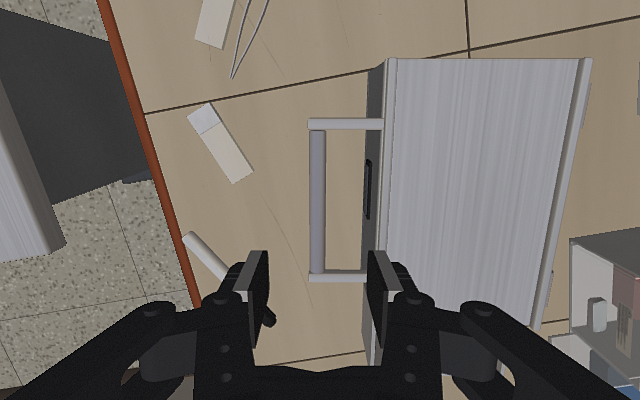

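The bar is vertical at column 317, midway between the pads, with the inner finger clear of the lid edge (column 380). I descend.

```bash
python3 -m jog '[[[-1,0.6,30],[-0.001,0,0],0.5],[[-1,0.6,55],[-0.001,0,0],0.5],[[-1,0.6,75],[-0.001,0,0],0.5],[[-1,0.6,90],[-0.001,0,0],0.5],[[-1,0.6,105],[-0.001,0,0],0.5],[[-1,0.6,117],[-0.001,0,0],0.5],[[-1,0.6,125],[-0.001,0,0],0.5],[[-1,0.6,128],[-0.001,0,0],0.5],[[-1,0.6,128],[-0.001,0,0],0.5],[[-1,0.6,128],[-0.001,0,0],0.5]]';python3 - <<'E'
from h import *
snap('wrist','w12');print(get_obs()['wrist_force'])
a=np.radians(-10.5)
rowfor([.4455,-.131,.091],down(a+np.pi/2))
p,d,T,K=load('w12');P=cloud(d,T,K);z=P[...,2]
m=np.zeros(z.shape,bool);m[100:250,290:340]=1;m&=(z>.085)&(z<.115)
print(P[m].mean(0),cv2.minAreaRect(P[m][:,:2].astype(np.float32)))
E
```

```text
time_s: 19.12
eef_pos: [0.4458, -0.1306, 0.0916]
eef_rot: [0.0, 0.769, 0.64, 0.0]
wrist_force: [-0.3, -0.3, 0.0]
opening: 0.499
[-0.43447584  0.19577123  0.94094391]
shift mm [-0.3 -0.5  0.9] turn [0.0008 0.0001 0.0002]
[ 0.45282232 -0.08860886  0.10009407] ((0.45273810625076294, -0.09194374829530716), (0.0456787645816803, 0.01571025513112545), 79.39471435546875)
```

View pics/w12.png

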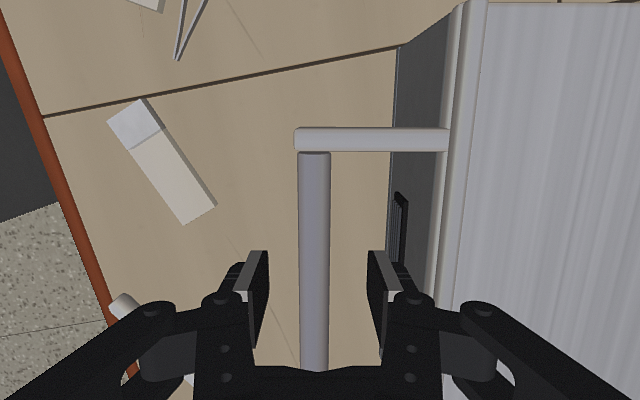

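The bar is between the pads (column 315). I close.

```bash
python3 -m jog '[[[0,-0.5,0],[0,0,0],0.3],[[0,-0.5,0],[0,0,0],0.2],[[0,-0.5,0],[0,0,0],0],[[0,-0.5,0],[0,0,0],0],[[0,-0.5,0],[0,0,0],0],[[0,-0.5,0],[0,0,0],0],[[0,-0.5,0],[0,0,0],0],[[0,-0.5,0],[0,0,0],0],[[0,-0.5,0],[0,0,0],0]]';python3 - <<'E'
from h import *
p,r=pose();print(p)
a=np.radians(-10.4);ex=np.array([np.cos(a),np.sin(a),0])
for deg in(5,10,15,20,25,30,35,40,45,50):
    t=np.radians(deg)
    dx=(175*(1-np.cos(t))+5*np.sin(t));dz=175*np.sin(t)+5*(np.cos(t)-1)
    print(deg,np.round(r.inv().apply(ex*dx+np.array([0,0,dz])),1))
E
```

```text
time_s: 19.92
eef_pos: [0.4444, -0.1306, 0.092]
eef_rot: [-0.001, 0.769, 0.64, -0.001]
wrist_force: [-6.0, 0.4, 4.0]
opening: 0.113
[ 0.44440762 -0.13064133  0.09203324]
5 [ -0.    1.1 -15.2]
10 [ -0.    3.5 -30.3]
15 [ -0.    7.2 -45.1]
20 [  0.   12.2 -59.6]
25 [  0.   18.4 -73.5]
30 [  0.   25.8 -86.9]
35 [  0.   34.3 -99.5]
40 [   0.    44.  -111.4]
45 [   0.    54.6 -122.4]
50 [ 1.000e-01  6.610e+01 -1.324e+02]
```

The opening of about 10 mm fits the 12 mm bar. I lift along the arc to about 25 degrees, then check.

```bash
python3 -m jog '[[[0,0.5,-4],[0,0,0],0],[[0,0.8,-9],[0,0,0],0],[[0,1.1,-15],[0,0,0],0],[[0,2.2,-23],[0,0,0],0],[[0,3.5,-30],[0,0,0],0],[[0,5.2,-38],[0,0,0],0],[[0,7.2,-45],[0,0,0],0],[[0,9.5,-52],[0,0,0],0],[[0,12.2,-60],[0,0,0],0],[[0,15.2,-67],[0,0,0],0],[[0,18.4,-73.5],[0,0,0],0],[[0,18.4,-73.5],[0,0,0],0],[[0,18.4,-73.5],[0,0,0],0]]';python3 - <<'E'
from h import *
p,r=pose();print(p,get_obs()['wrist_force'])
snap('wrist','w13')
# continue from here
a=np.radians(-10.4);ex=np.array([np.cos(a),np.sin(a),0])
p0=np.array([.44440762,-.13064133,.09203324])
for deg in(25,30,35,40,45,50):
    t=np.radians(deg)
    dx=(175*(1-np.cos(t))+5*np.sin(t))/1000;dz=(175*np.sin(t)+5*(np.cos(t)-1))/1000
    print(deg,np.round(1000*r.inv().apply(p0+ex*dx+np.array([0,0,dz])-p),1))
E
```

```text
time_s: 21.0
eef_pos: [0.4624, -0.134, 0.1662]
eef_rot: [-0.001, 0.769, 0.64, -0.001]
wrist_force: [-5.9, -1.4, -1.7]
opening: 0.114
[ 0.46239973 -0.1340014   0.16615081] [-5.89922269 -1.44379078 -1.71838202]
25 [0.1 0.2 0.6]
30 [  0.1   7.6 -12.7]
35 [  0.1  16.1 -25.4]
40 [  0.1  25.7 -37.3]
45 [  0.1  36.3 -48.3]
50 [  0.1  47.9 -58.3]
```

View pics/w13.png

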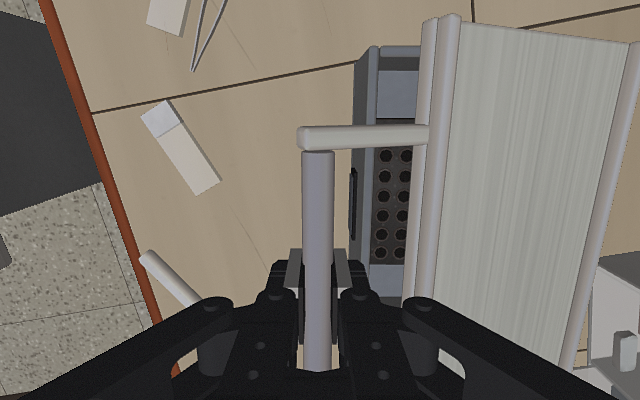

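The lid is partly open, the bar is firmly held and the forces are small. I continue to 50 degrees.

```bash
python3 -m jog '[[[0,2,-4],[0,0,0],0],[[0,4.5,-8.5],[0,0,0],0],[[0,7.6,-13],[0,0,0],0],[[0,11.7,-19],[0,0,0],0],[[0,16.1,-25.4],[0,0,0],0],[[0,20.8,-31.5],[0,0,0],0],[[0,25.7,-37.3],[0,0,0],0],[[0,31,-43],[0,0,0],0],[[0,36.3,-48.3],[0,0,0],0],[[0,42,-53.5],[0,0,0],0],[[0,46,-57],[0,0,0],0],[[0,47.9,-58.3],[0,0,0],0],[[0,47.9,-58.3],[0,0,0],0],[[0,47.9,-58.3],[0,0,0],0],[[0,47.9,-58.3],[0,0,0],0],[[0,47.9,-58.3],[0,0,0],0],[[0,47.9,-58.3],[0,0,0],0]]';python3 - <<'E'
from h import *
p,r=pose();o=get_obs();print(p,o['wrist_force'],o['opening'],np.abs(o['dq']).max())
snap('wrist','w14');snap('top','t14');snap('scene','s14')
p0=np.array([.44440762,-.13064133,.09203324]);a=np.radians(-10.4);ex=np.array([np.cos(a),np.sin(a),0])
v=p-p0;X=-110+1000*v@ex;Z=96+1000*v[2];print('box bar',X,Z,'radius',np.hypot(65-X,Z-91),'deg',np.degrees(np.arctan2(Z-91,65-X)-np.arctan2(5,175)))
# lid plane from depth
p_,d,T,K=load('w14');P=cloud(d,T,K)
c=np.array([.554,-.151])
q=P.reshape(-1,3);bx=(q[:,:2]-c)@np.array([np.cos(a),np.sin(a)]);by=(q[:,:2]-c)@np.array([-np.sin(a),np.cos(a)])
m=(bx>-10e-3)&(bx<.04)&(abs(by)<.09)&(q[:,2]>.11)&(q[:,2]<.25)
f=np.polyfit(bx[m],q[m,2],1);print(m.sum(),'lid deg',np.degrees(np.arctan(-f[0])),np.std(q[m,2]-np.polyval(f,bx[m])))
E
```

```text
time_s: 22.47
eef_pos: [0.5095, -0.1429, 0.2252]
eef_rot: [-0.001, 0.769, 0.64, -0.002]
wrist_force: [-7.1, -1.2, 2.1]
opening: 0.111
[ 0.50947919 -0.14285775  0.22523876] [-7.09223634 -1.15330639  2.05617675] 0.11137546246889048 0.0013290769674515989
box bar -43.79216354190365 229.20552212994696 radius 175.88775169220727 deg 50.15442683821223
13455 lid deg 53.739686058981285 0.0028155788608573693
```

View pics/w14.png

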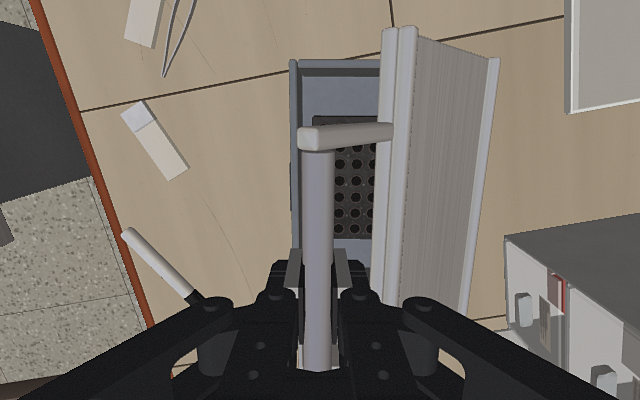

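View pics/t14.png

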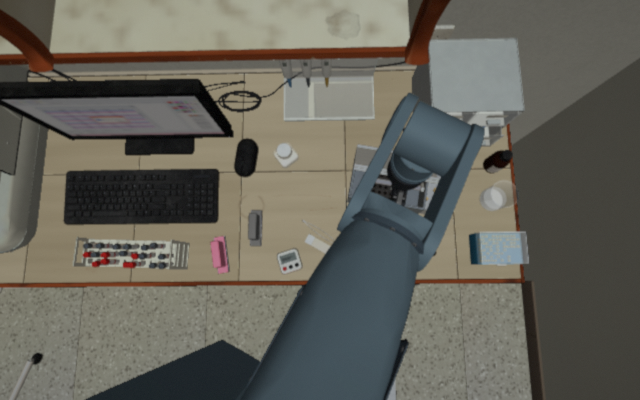

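View pics/s14.png

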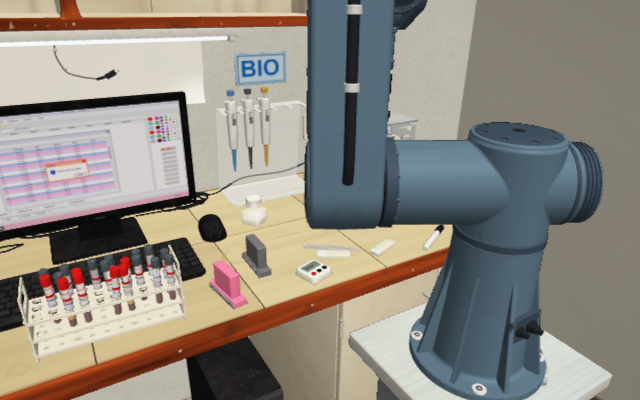

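Kinematics gives 50.2°, while the loose plane fit gives 53.7° with poor residuals because the lips are included. I refit on the lid face alone.

```bash
python3 - <<'E'
from h import *
p_,d,T,K=load('w14');P=cloud(d,T,K)
q=P[60:250,425:465].reshape(-1,3)
for it in range(4):
    c=q.mean(0);n=np.linalg.svd(q-c,full_matrices=False)[2][2];r=(q-c)@n;print(len(q),np.degrees(np.arccos(abs(n[2]))),r.std());q=q[abs(r)<2*r.std()+1e-4]
# check same method on shut lid (bias)
p_,d,T,K=load('w8');P=cloud(d,T,K);q=P[40:150,60:200].reshape(-1,3);c=q.mean(0);n=np.linalg.svd(q-c,full_matrices=False)[2][2];print('shut',np.degrees(np.arccos(abs(n[2]))))
# hinge consistency: bar seen in w14
p_,d,T,K=load('w14');P=cloud(d,T,K);z=P[...,2]
b=P[160:240,310:325].reshape(-1,3);print('bar top',b[:,2].mean(), b.mean(0))
E
```

```text
7600 58.14162570921882 0.0040834408322325474
7566 49.93920691530391 0.0002469837134305295
7417 49.93987294796391 0.0002296437009338472
7356 49.940661784827064 0.00022455057241942464
shut 14.660552058849413
bar top 0.2340961374705367 [ 0.5163886  -0.10616272  0.23409614]
```

```bash
python3 - <<'E'
from h import *
o=get_obs();print(o['time_s'],o['eef_pos'],o['wrist_force'],o['opening'])
print(hand_in())
E
```

```text
22.6167 [ 0.50945606 -0.14284528  0.22520273] [-7.49441783 -0.25674664  2.29827392] 0.11636706052605802
the job is handed in; nothing more can be done
None
```

I swept all five chips into the trough in one pass with the grey scraper and stood it back on its old spot, let go. Then I raised the lid by its pull bar and handed the job in at 22.6 s, still gripping the bar.

**Last checks**
- **Lid angle:** the arm's position gives 50.2° and a depth plane fit of the lid face gives 49.9°. A first, looser fit gave 53.7° because it included the lips. A trial of the same fit on the shut lid read 14.7°. I put that down to the region including more than the lid, and did not chase it.
- **Bar grip:** the fingers stopped at about 10 mm opening on the 12 mm bar, with about 7 N at the wrist. Finger force on the bar itself is not measured.
- **Chips:** all five showed in the trough and the lid was clear after the sweep. I did not look into the trough again after raising the lid.
- **Scraper:** after letting go, its fin top measured 63 mm high at its old position, and it was upright. It was still standing in the last pictures.
- **Mouse and bottle:** they look unmoved in the last pictures; I did not measure them.

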